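Turn the tube-cradle plate to its key and press it home

ROBOT

A 6-joint arm with a two-finger parallel gripper is mounted at the origin on a cart in front of the work surface, level with it; the furniture and walls round the work are solid. World frame = base frame: x ahead of the robot, y to its left, z up, the work surface at z = 0. Lengths are in m, angles in rad, forces in N, time in s.
With the tool pointing down it reaches from about 0.375 to 0.9 m from the base axis. Payload 3.1 kg.
Tool frame: the origin (TCP) lies midway between the tips of the shut fingers; the grasp point (between the pads) lies 19 mm behind it (manip.grasp_offset is the distance from the TCP to the grasp point, in m); z points along the fingers, y is the line along which they close (so a half turn about z gives the same grasp; the last joint's range is limited). The gripper opens to 85 mm and grips with 20 to 120 N. Pads are 22 mm wide; open, the fingers measure 114 mm over their backs; the gripper's body (76 mm by 85 mm) begins 54 mm behind the grasp point. The pads swing forward as they close: fully open they stand 13 mm farther back than shut.
Start: joints at [-1.296, 0.527, 1.433, -0, 1.181, -0.178], TCP at [0.273, -0.562, 0.231] pointing down, gripper open.
Joint ranges: [-3.08, 3.08], [-0.75, 2.2], [0.22, 2.44], [-1.43, 4.57], [0, 2.65], [-2.85, 2.85]. Speed limits (rad/s): [2.79, 2.79, 3.14, 3.14, 3.14, 3.14].

INTERFACE

Orientations are given as a unit quaternion [x, y, z, w].
In Python, from station import sensors, cams, order, manip gives the robot as it stands.
- The arm moves only by the tool move_arm, never from a script. Its argument "targets" is a list of rows, each an object of numbers: "dx", "dy", "dz": the shift along the world's x, y, z normalised to -1 to 1, where 1 is 25 mm; "rx", "ry", "rz": the turn, a rotation vector about the world's x, y, z normalised to -1 to 1, where 1 is 30 degrees. A call has exactly 10 rows; each row shifts and turns the commanded pose from where the row before left it; what a row does not reach is not made up. A row lasts 1/8 s, in which the tool goes at most 62.5 mm and 10.7 degrees, less where a joint would pass 70% of its speed; a pose out of reach is approached as far as the arm can. A call with a number of a shift or a turn outside -1 to 1 is refused whole. A call with a gripper value outside its range is refused whole. "claw" is the opening in per cent of the stroke, from 0 (shut) to 100 (fully open), set as the call begins (left out, the last holds). The fingers move at their own pace and stop on an object; "newtons" is the grip in N (left out, the last holds). Time passes only in rows, so rows that do not move let the fingers close, or fill a call up. It gives the time, the measured TCP pose, the force, the opening and the grip force at its end, in the units of the state.
- sensors.sense(): the state, without advancing time (a new reading comes with each control period).
- cams.snapshot(name): name is "side" or "top" or "wrist"; returns the picture (400x640x3 uint8, red, green, blue); there is no depth.
- cams.camera_model(name): a dict with "fx", "fy", "cx", "cy" (pixels), "distortion" ([k1, k2, p1, p2, k3] as OpenCV has them; the pictures are not rectified), "extrinsics" (4x4, takes a point from world to camera coordinates). Camera axes: x right, y down, z forward; pixel columns grow to the right and rows downward; lengths in m; the calibration is good to about 2 mm. A picture is of the moment at which its call begins: read the wrist's pose just before it. camera_model takes no time and is no camera call; for the wrist camera it gives the pose at the moment of the call.
- order.sign_off(): hands the job in; it is judged then, once.
The state is a dict: "t": time; "q": joint angles; "qd": joint speeds; "tau": joint torques, N m; "tcp_pos": TCP position; "tool_rot": TCP orientation; "force": force on the tool from outside, world axes, zero at the start; "ft_torque": the same for the moment, N m; "finger_gap": opening from 0.0 (shut) to 1.0 (fully open); "gripper_force": force on a finger pad.
Only numpy, scipy, OpenCV 4.12 (cv2) and the standard library are available. Lean on these libraries where they do the work, as an engineer would, in place of code of your own. Each camera call takes 0.05 s, during which the arm holds its last target. There are 200 camera calls.

TASK

The round black cradle plate, which holds the tube handles during assembly, has been set on its aluminium base the wrong way round and stands up on the base's spring balls. With the fingertips only, push the plate round by its white cradles, either way, until its notch stands over the locating pin of the base, then press the plate down at its middle until it snaps home, level and flush on the base, and come away. Do not grip, lift or force the plate, and leave everything else as it stands.

Things in the scene. Friction and masses are not known exactly. Their poses are not given: they have to be found in the camera images.
- cradle_base: Fixed aluminium socket, 108 mm round, on a dark round pedestal; 100 mm tall in all; four small screws stand out of its side to 60 mm radius, 65 mm up. Origin: centre of its underside on the worktop; z up along the axis about which the plate turns; +x points to the locating pin (yellow line on its rim there). Its flat top face is the seat.
- locating_pin (a point): On the axis of the steel locating pin (9 mm thick, cone-nosed, 12.7 mm tall), at the level of the base's top face, 45.5 mm from the base's axis. The plate covers the inner half of it.
- cradle_plate: Loose black disc, 92 mm round, 8 mm thick, 0.26 kg, spigot below in the base. Origin: centre of its underside; z up; +x to its notch (yellow line). Two white cradles on top at y +33 and -33 mm: each 44 mm along x, 10 mm along y, 17 mm above the disc; 56 mm clear between. Underside 113 mm over the worktop when up on the balls, 100 when home. Turns lightly and stays where left.
- plate_notch (a point): At the rim notch of the plate (14 mm wide at the mouth, 9 mm deep), 45.5 mm from its axis, at the level of its underside; it must come over locating_pin (about 2 mm play either side, the cone helps a little more). With the notch there, about 6 to 12 N at the middle of the plate snaps it 13 mm down past four spring balls, which then hold it; elsewhere the pin blocks it.
- half_shell_1: green moulded half housing, open side up, 27 x 74 x 13 mm, lying beyond the base. Stays put; origin: centre of its underside.
- half_shell_2: second green moulded half housing, 27 x 74 x 13 mm, lying beyond the base. Stays put; origin: centre of its underside.
- cleaner_bottle: small clear bottle with white cap, 42 mm round, 90 mm tall, standing to the left of the base. Stays put; origin: centre of its underside.
- tube_01: white-and-green tube handle, 34 mm round, 178 mm long, lying near the front edge. Stays put; origin: centre of its underside.
Mind the look-alikes: they are no part of the job. There is more than one size of the cradle_plate; the job needs the middle-sized.

How it is judged:
On the way:
1. the notch stands over the locating pin while the plate is still up (horizontal distance between plate_notch and locating_pin below 0.005 m and z of cradle_plate in the frame of cradle_base above 0.106 m), for 0.05 s.
At the end, for the whole second after the job is handed in: The plate lies home on the base at rest: underside within 1.5 mm of the base's top face, level within 0.03 rad, centred within 2 mm, its notch within 4 mm of the locating pin (z of cradle_plate in the frame of cradle_base between 0.0985 and 0.1015 m and angle between cradle_plate's own z axis and vertical below 0.03 rad and horizontal distance between plate_notch and locating_pin below 0.004 m and horizontal distance between cradle_plate and cradle_base below 0.002 m and linear speed of cradle_plate below 0.01 m/s); the robot touches nothing.
It fails at once if the plate is lifted more than 8 mm above where it rests on the balls (z of cradle_plate in the frame of cradle_base above 0.1215 m).
It fails at once if the plate is gripped hard or forced (more than 45 N from the fingers) (contact force between the fingers and cradle_plate above 45 N).
It fails at once if a bystander is moved more than 20 mm (distance of any of half_shell_1, half_shell_2, cleaner_bottle, tube_01 from where it was at the start of the episode above 0.02 m).
It also fails if it takes over 53 s, if anything falls off the work surface, if the arm or the gripper's body presses on something with over 40 N, if the wrist force passes 120 N, or if a joint passes its speed limit or range.

## Working session

There is one attempt and no reset: what is moved stays moved. The work goes in short steps, Python scripts to look and compute and a tool call to move; the robot and the scene stay as the last step left them, time stands still between calls to the robot, and variables do not carry over. Pictures are saved under pics/ and viewed, at most 10 in all, crops included, and the job is handed in when it is done.

Besides the shell and the picture viewer there is one more tool, called after ">>>" as a command line: name --argument value ..., lists and objects as JSON in quotes. move_arm: Moves the arm, as the interface text tells. Scaled input: -1 to 1 covers 25 mm each way for a shift and 30 degrees each way for a turn. Its arguments: {"type":"object","properties":{"targets":{"type":"array"},"claw":{"type":"number"},"newtons":{"type":"number"}},"required":["targets"]}

```bash
mkdir -p pics
cat > h.py <<'E'
import numpy as np, cv2
from station import sensors, cams
def K(m): return np.array([[m['fx'],0,m['cx']],[0,m['fy'],m['cy']],[0,0,1.]])
def ray(m,px):
    E=np.array(m['extrinsics']); R,t=E[:3,:3],E[:3,3]
    u=cv2.undistortPoints(np.array(px,float).reshape(-1,1,2),K(m),np.array(m['distortion'])).reshape(-1,2)
    return -R.T@t,(np.c_[u,np.ones(len(u))])@R
def onz(m,px,z):
    c,d=ray(m,px); return c+d*((z-c[2])/d[:,2])[:,None]
def proj(m,P):
    E=np.array(m['extrinsics']); 
    return cv2.projectPoints(np.array(P,float).reshape(-1,1,3),cv2.Rodrigues(E[:3,:3])[0],E[:3,3],K(m),np.array(m['distortion']))[0].reshape(-1,2)
def save(n,im): cv2.imwrite('pics/'+n+'.png',im[:,:,::-1])
E
python3 - <<'E'
from h import *
a=cams.snapshot('top');b=cams.snapshot('side');save('top',a);save('side',b)
for n in('top','side'):
    m=cams.camera_model(n);print(n,m['fx'],ray(m,[[320,200]]))
print(sensors.sense())
E
```

```text
top 444.42268393964247 (array([ 0.5035736 , -0.24201728,  1.2347465 ]), array([[ 0.06659487,  0.01295464, -0.99805878]]))
side 470.8432863637938 (array([0.81278191, 0.54418915, 1.03497475]), array([[-0.19451686, -0.62469168, -0.75626733]]))
{'t': 0.1, 'q': array([-1.29651021e+00,  5.28386533e-01,  1.43378514e+00, -6.72781296e-06,
        1.18140565e+00, -1.78485701e-01]), 'qd': array([-2.82611557e-04, -2.51769921e-03, -2.36033593e-03,  1.04264653e-04,
       -6.30004639e-06, -1.09901068e-03]), 'tau': array([-4.63773267e-05, -4.43304527e+01, -1.78586054e+01, -1.81982427e-04,
        3.87387903e-03, -6.91992128e-06]), 'tcp_pos': array([ 0.27326597, -0.56137087,  0.2304198 ]), 'tool_rot': array([ 9.74483199e-01,  2.24458259e-01, -5.06223284e-05, -9.91052069e-04]), 'force': array([ 0.41258403, -0.32039321,  0.43353466]), 'ft_torque': array([ 0.02763134, -0.02154637,  0.00354287]), 'gripper_force': 0.0, 'finger_gap': 1.001816477101522}
```

View pics/top.png

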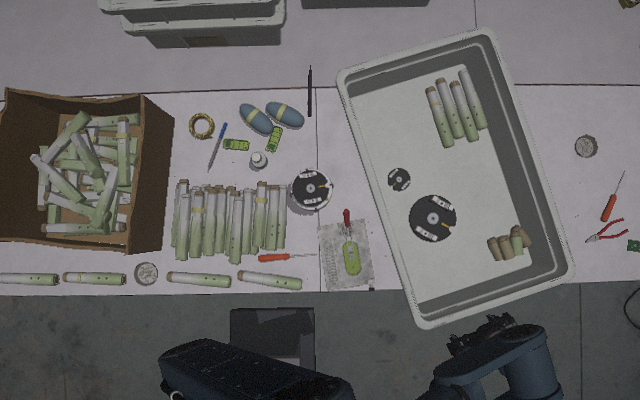

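View pics/side.png

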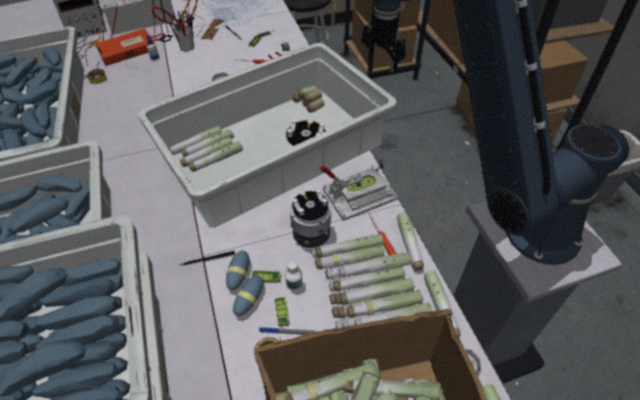

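The top view shows the middle-sized plate on its base at about (312,188). In the side view it is at about (311,215). The bottle is at (259,160) and the shells are at (236,143) and (274,139) in the top view. The other two plates lie in the tray.

Run:
```python
from h import *
a=cv2.imread('pics/top.png');b=cv2.imread('pics/side.png')
A=cv2.resize(a[160:220,282:342],(600,600),interpolation=cv2.INTER_CUBIC)[:, :400*2]
B=cv2.resize(b[180:250,281:341],(510,595),interpolation=cv2.INTER_CUBIC)
cv2.imwrite('pics/c1.png',cv2.resize(np.hstack([cv2.resize(A,(400,400)),cv2.resize(B,(343,400))]),None,fx=1.07,fy=1.07))
m=cams.camera_model('top')
print(onz(m,[[312,188]],.12),onz(m,[[259,160],[236,143],[274,139]],.05))
hsv=cv2.cvtColor(a,cv2.COLOR_BGR2HSV)
for z in(.1,.121,.138):
  print(z,proj(m,[onz(m,[[312,188]],z)[0]+[.046,0,0]]))
```

```text
[[ 0.60870397 -0.20813437  0.12      ]] [[ 0.69446295 -0.0651447   0.05      ]
 [ 0.74248019 -0.00345247  0.05      ]
 [ 0.75045722 -0.10652942  0.05      ]]
0.1 [[311.59499266 170.15628325]]
0.121 [[311.58741017 169.82069318]]
0.138 [[311.58106085 169.53963799]]
```

View pics/c1.png

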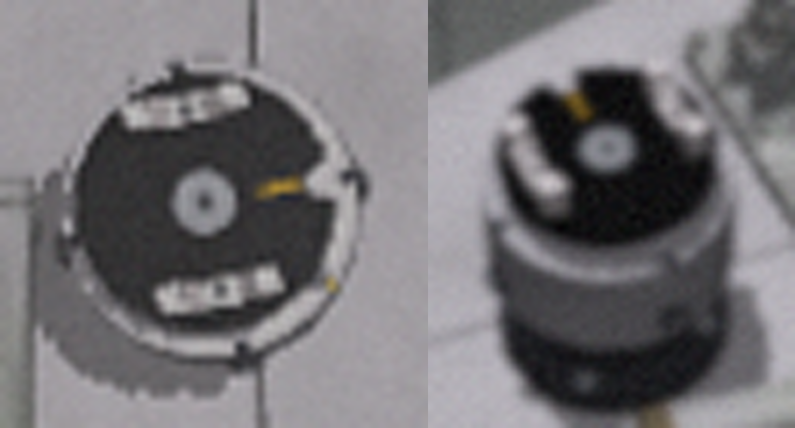

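The plate's yellow line points roughly right (yaw about −79°). The base's yellow mark is at the lower right (yaw about −122°), so the plate needs about −43° of turn. I'll go above it and measure with the wrist camera.

>>> move_arm --targets '[{"dx": 0.9,"dy": 0.94,"dz": 0.2,"rz": -0.3},{"dx": 0.9,"dy": 0.94,"dz": 0.2,"rz": -0.3},{"dx": 0.9,"dy": 0.94,"dz": 0.2,"rz": -0.3},{"dx": 0.9,"dy": 0.94,"dz": 0.2,"rz": -0.3},{"dx": 0.9,"dy": 0.94,"dz": 0.2,"rz": -0.3},{"dx": 0.9,"dy": 0.94,"dz": 0.2},{"dx": 0.9,"dy": 0.94,"dz": 0.2},{"dx": 0.9,"dy": 0.94,"dz": 0.2},{"dx": 0.9,"dy": 0.94,"dz": 0.2},{"dx": 0.9,"dy": 0.94,"dz": 0.2}]' --claw 70

```text
schema error: expected keys dx, dy, dz, rx, ry, rz
```

Run:
```python
from h import *
s=sensors.sense();print(s['t'],s['tcp_pos'],s['tool_rot'],s['q'],s['finger_gap'])
m=cams.camera_model('wrist');w=cams.snapshot('wrist');save('w1',w)
print(ray(m,[[320,200]]),proj(m,[[.609,-.208,.12]]))
np.save('m1.npy',m,allow_pickle=True)
```

```text
0.1 [ 0.27326597 -0.56137087  0.2304198 ] [ 9.74483199e-01  2.24458259e-01 -5.06223284e-05 -9.91052069e-04] [-1.29651021e+00  5.28386533e-01  1.43378514e+00 -6.72781296e-06
  1.18140565e+00 -1.78485701e-01] 1.001816477101522
(array([ 0.3464623 , -0.52511581,  0.37293689]), array([[-0.28211554, -0.13996651, -0.94913282]])) [[ 111.80321132 -330.84562455]]
```

View pics/w1.png

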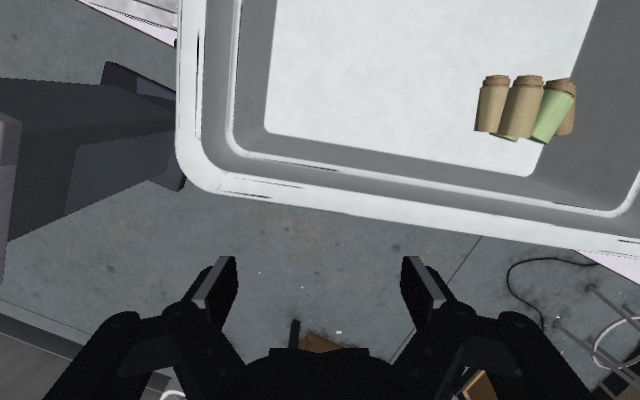

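The wrist picture shows the tray and the fingers, not the plate yet. The move was refused because each row needs all six keys.

>>> move_arm --targets '[{"dx": 0.9,"dy": 0.94,"dz": 0.2,"rx": 0,"ry": 0,"rz": -0.3},{"dx": 0.9,"dy": 0.94,"dz": 0.2,"rx": 0,"ry": 0,"rz": -0.3},{"dx": 0.9,"dy": 0.94,"dz": 0.2,"rx": 0,"ry": 0,"rz": -0.3},{"dx": 0.9,"dy": 0.94,"dz": 0.2,"rx": 0,"ry": 0,"rz": -0.3},{"dx": 0.9,"dy": 0.94,"dz": 0.2,"rx": 0,"ry": 0,"rz": -0.3},{"dx": 0.9,"dy": 0.94,"dz": 0.2,"rx": 0,"ry": 0,"rz": 0},{"dx": 0.9,"dy": 0.94,"dz": 0.2,"rx": 0,"ry": 0,"rz": 0},{"dx": 0.9,"dy": 0.94,"dz": 0.2,"rx": 0,"ry": 0,"rz": 0},{"dx": 0.9,"dy": 0.94,"dz": 0.2,"rx": 0,"ry": 0,"rz": 0},{"dx": 0.9,"dy": 0.94,"dz": 0.2,"rx": 0,"ry": 0,"rz": 0}]' --claw 70

```text
t: 1.4
tcp_pos: [0.4989, -0.326, 0.2811]
tool_rot: [0.986, -0.166, -0.0, -0.0]
force: [0.5, 0.9, -0.5]
finger_gap: 0.704
gripper_force: 0.0
```

>>> move_arm --targets '[{"dx": 0.7,"dy": 0.9,"dz": 0,"rx": 0,"ry": 0,"rz": 0},{"dx": 0.7,"dy": 0.9,"dz": 0,"rx": 0,"ry": 0,"rz": 0},{"dx": 0.7,"dy": 0.9,"dz": 0,"rx": 0,"ry": 0,"rz": 0},{"dx": 0.4,"dy": 0.9,"dz": 0,"rx": 0,"ry": 0,"rz": 0},{"dx": 0,"dy": 0.9,"dz": 0,"rx": 0,"ry": 0,"rz": 0},{"dx": 0,"dy": 0.2,"dz": 0,"rx": 0,"ry": 0,"rz": 0},{"dx": 0,"dy": 0,"dz": 0,"rx": 0,"ry": 0,"rz": 0},{"dx": 0,"dy": 0,"dz": 0,"rx": 0,"ry": 0,"rz": 0},{"dx": 0,"dy": 0,"dz": 0,"rx": 0,"ry": 0,"rz": 0},{"dx": 0,"dy": 0,"dz": 0,"rx": 0,"ry": 0,"rz": 0}]'

```text
t: 2.65
tcp_pos: [0.5609, -0.2101, 0.2813]
tool_rot: [0.986, -0.166, 0.0, 0.0]
force: [0.3, -0.6, 0.6]
finger_gap: 0.698
gripper_force: 0.0
```

Run:
```python
from h import *
s=sensors.sense();print(s['t'],s['tcp_pos'],s['tool_rot'],s['q'],s['finger_gap'])
m=cams.camera_model('wrist');w=cams.snapshot('wrist');save('w2',w)
print(ray(m,[[320,200]]),proj(m,[[.609,-.208,.12]]))
np.save('m2.npy',m,allow_pickle=True)
```

```text
2.65 [ 0.56085265 -0.21005588  0.28130389] [ 9.86134453e-01 -1.65948295e-01  5.25462954e-05  4.02742671e-05] [-5.44758117e-01  4.39767719e-01  1.44131107e+00 -3.78819824e-05
  1.26038646e+00  1.35948890e+00] 0.6981407873544927
(array([ 0.63770712, -0.23622692,  0.42376459]), array([[-0.2997821 ,  0.09942072, -0.9488304 ]])) [[302.28202216 141.15128513]]
```

View pics/w2.png

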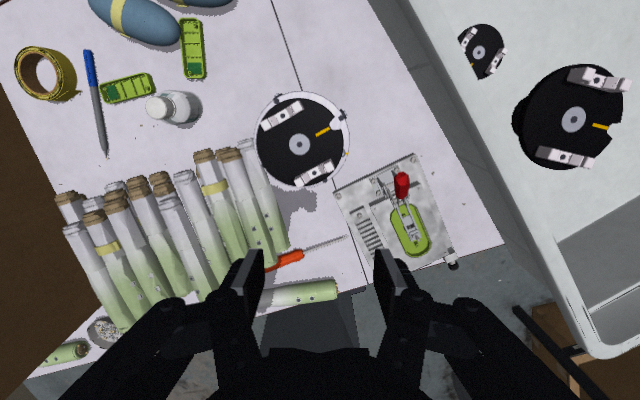

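The plate's hub is at about (300,145), its yellow line at (325,130), and the base's yellow mark at (346,154), at the lower right of the rim. Next I'll measure these and triangulate with the top view.

```bash
cat > meas.py <<'E'
from h import *
from scipy.optimize import least_squares
def comps(im,guess,r):
    hsv=cv2.cvtColor(im,cv2.COLOR_RGB2HSV); x0,y0=guess
    yy,xx=np.mgrid[:400,:640]; near=(xx-x0)**2+(yy-y0)**2<r*r
    out={}
    Y=((hsv[...,0]>12)&(hsv[...,0]<32)&(hsv[...,1]>110)&(hsv[...,2]>70)&near).astype(np.uint8)
    n,l,s,c=cv2.connectedComponentsWithStats(Y); out['yel']=[(s[i,4],c[i].round(2)) for i in range(1,n) if s[i,4]>=2]
    H=((hsv[...,2]>75)&(hsv[...,1]<90)&((xx-x0)**2+(yy-y0)**2<(r*.28)**2)).astype(np.uint8)
    cn=max(cv2.findContours(H,cv2.RETR_EXTERNAL,cv2.CHAIN_APPROX_NONE)[0],key=cv2.contourArea)
    out['hub']=np.array(cv2.minEnclosingCircle(cn)[0])
    return out
def tri(m1,p1,m2,p2):
    c1,d1=ray(m1,[p1]);c2,d2=ray(m2,[p2])
    A=np.c_[d1[0],-d2[0]];s=np.linalg.lstsq(A,c2-c1,rcond=None)[0]
    a,b=c1+s[0]*d1[0],c2+s[1]*d2[0];return (a+b)/2,np.linalg.norm(a-b)
E
python3 - <<'E'
from meas import *
t=cv2.imread('pics/top.png')[:,:,::-1].copy();w=cv2.imread('pics/w2.png')[:,:,::-1].copy()
mt=cams.camera_model('top');mw=np.load('m2.npy',allow_pickle=True).item()
a=comps(t,(310.6,188.3),24);b=comps(w,(300,145),58)
print(a);print(b)
print('hub',tri(mt,a['hub'],mw,b['hub']))
for y in b['yel']:
  print(y,onz(mw,[y[1]],.121),onz(mw,[y[1]],.1))
print(onz(mw,[b['hub']],.121))
for y in a['yel']: print('top',y,onz(mt,[y[1]],.121),onz(mt,[y[1]],.1))
E
```

```text
{'yel': [(np.int32(11), array([320.64, 185.73]))], 'hub': array([310.2727356, 187.6363678])}
{'yel': [(np.int32(70), array([322.09, 131.27])), (np.int32(4), array([346.5, 153.5]))], 'hub': array([299.02883911, 143.78846741])}
hub (array([ 0.60865821, -0.20451403,  0.12978074]), np.float64(0.0007906756305105073))
(np.int32(70), array([322.09, 131.27])) [[ 0.6118723  -0.23082455  0.121     ]] [[ 0.61008038 -0.23044983  0.1       ]]
(np.int32(4), array([346.5, 153.5])) [[ 0.58177513 -0.24773388  0.121     ]] [[ 0.57789565 -0.24853201  0.1       ]]
[[ 0.60765159 -0.20395046  0.121     ]]
top (np.int32(11), array([320.64, 185.73])) [[ 0.61380325 -0.23002142  0.121     ]] [[ 0.61588167 -0.22979523  0.1       ]]
```

The axis is at (0.608, −0.204). Plate yaw is −81° and the pin is at −124°, so the turn is −43°. The finger line will start about 20° behind the notch line, so the finger sides push on the cradle ends as a pure couple.

>>> move_arm --targets '[{"dx": 0.94,"dy": 0.12,"dz": -0.5,"rx": 0,"ry": 0,"rz": 0.27},{"dx": 0.94,"dy": 0.12,"dz": -0.5,"rx": 0,"ry": 0,"rz": 0},{"dx": 0,"dy": 0,"dz": -0.8,"rx": 0,"ry": 0,"rz": 0},{"dx": 0,"dy": 0,"dz": -0.8,"rx": 0,"ry": 0,"rz": 0},{"dx": 0,"dy": 0,"dz": -0.8,"rx": 0,"ry": 0,"rz": 0},{"dx": 0,"dy": 0,"dz": -0.8,"rx": 0,"ry": 0,"rz": 0},{"dx": 0,"dy": 0,"dz": -0.8,"rx": 0,"ry": 0,"rz": 0},{"dx": 0,"dy": 0,"dz": -0.5,"rx": 0,"ry": 0,"rz": 0},{"dx": 0,"dy": 0,"dz": 0,"rx": 0,"ry": 0,"rz": 0},{"dx": 0,"dy": 0,"dz": 0,"rx": 0,"ry": 0,"rz": 0}]'

```text
t: 3.95
tcp_pos: [0.6085, -0.2038, 0.1445]
tool_rot: [0.995, -0.095, 0.001, 0.0]
force: [0.3, -0.7, 1.1]
finger_gap: 0.702
gripper_force: 0.0
```

Run:
```python
from h import *
s=sensors.sense();print(s['t'],s['tcp_pos'],s['tool_rot'],s['q'],s['force'])
save('w3',cams.snapshot('wrist'))
```

```text
3.95 [ 0.60848581 -0.20379364  0.14449799] [ 9.95431746e-01 -9.54732690e-02  6.45815187e-04  2.76937378e-04] [-4.97025583e-01  6.50551718e-01  1.46621970e+00 -6.07925204e-06
  1.02341586e+00  1.26501177e+00] [ 0.34445185 -0.68567993  1.12269199]
```

View pics/w3.png

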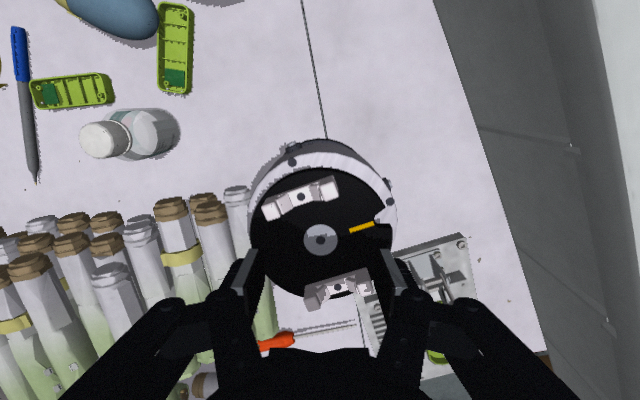

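The hub is at (320,240), centred between the fingers. The notch line is at (360,228). Both fingers stand clear of the cradles. I'll check the axis from these two wrist views.

Run:
```python
from meas import *
w=cv2.imread('pics/w3.png')[:,:,::-1].copy();w2=cv2.imread('pics/w2.png')[:,:,::-1].copy()
m=cams.camera_model('wrist');m2=np.load('m2.npy',allow_pickle=True).item()
b=comps(w,(320,240),90);a=comps(w2,(300,145),58);print(b)
print(tri(m,b['hub'],m2,a['hub']))
for y in b['yel'][:3]: print(y,onz(m,[y[1]],.121))
print(onz(m,[b['hub']],.121), proj(m,[[.6085,-.2038,.1495]]))
```

```text
{'yel': [(np.int32(138), array([361.14, 226.41]))], 'hub': array([320.05999756, 239.28666687])}
(array([ 0.60755012, -0.20389459,  0.11994382]), np.float64(0.00011295290824018442))
(np.int32(138), array([361.14, 226.41])) [[ 0.61193723 -0.23113091  0.121     ]]
[[ 0.6080648  -0.20404392  0.121     ]] [[319.70433895 261.80685706]]
```

>>> move_arm --targets '[{"dx": 0,"dy": 0,"dz": -0.45,"rx": 0,"ry": 0,"rz": 0},{"dx": 0,"dy": 0,"dz": -0.45,"rx": 0,"ry": 0,"rz": 0},{"dx": 0,"dy": 0,"dz": 0,"rx": 0,"ry": 0,"rz": 0},{"dx": 0,"dy": 0,"dz": 0,"rx": 0,"ry": 0,"rz": -0.2},{"dx": 0,"dy": 0,"dz": 0,"rx": 0,"ry": 0,"rz": -0.2},{"dx": 0,"dy": 0,"dz": 0,"rx": 0,"ry": 0,"rz": -0.2},{"dx": 0,"dy": 0,"dz": 0,"rx": 0,"ry": 0,"rz": -0.2},{"dx": 0,"dy": 0,"dz": 0,"rx": 0,"ry": 0,"rz": -0.2},{"dx": 0,"dy": 0,"dz": 0,"rx": 0,"ry": 0,"rz": 0},{"dx": 0,"dy": 0,"dz": 0,"rx": 0,"ry": 0,"rz": 0}]'

```text
t: 5.25
tcp_pos: [0.6079, -0.2035, 0.1213]
tool_rot: [0.937, -0.349, -0.0, -0.0]
force: [0.7, 0.9, -0.6]
finger_gap: 0.699
gripper_force: 0.0
```

```bash
cat > look.py <<'E'
import sys
from meas import *
s=sensors.sense();m=cams.camera_model('wrist');w=cams.snapshot('wrist');save(sys.argv[1],w)
z=float(sys.argv[2]) if len(sys.argv)>2 else .121
ax=np.array([.608,-.204,z]);g=proj(m,[ax])[0];r=np.linalg.norm(proj(m,[ax+[0,.052,0]])[0]-g)
b=comps(w,g,r);h=onz(m,[b['hub']],z)[0];q=s['tool_rot']
print(s['t'],s['tcp_pos'],s['force'],'tooly',np.degrees(2*np.arctan2(q[1],q[0]))-90,'q6',s['q'][5],s['qd'].max())
print('g',g,r,'hub',b['hub'],h)
for y in b['yel']:
    p=onz(m,[y[1]],z)[0];p0=onz(m,[y[1]],.1)[0]; d=p-ax;e=p0-ax
    print(y,'plate',np.degrees(np.arctan2(d[1],d[0])),np.hypot(*d[:2]),'base',np.degrees(np.arctan2(e[1],e[0])),np.hypot(*e[:2]))
E
python3 look.py w4
```

```text
5.25 [ 0.60793463 -0.20346874  0.1212902 ] [ 0.67818758  0.93929244 -0.57454427] tooly -130.87375508523226 q6 1.7871708060465767 0.006165290685508311
g [319.55521706 256.00964282] 82.18470480509417 hub [320.80264282 256.        ] [ 0.60754683 -0.20453365  0.121     ]
(np.int32(175), array([363.39, 233.51])) plate -100.75269152644124 0.02763710795341394 base -122.5198448372734 0.02778085614191707
```

The plate is turning with the fingers, now at −100.8° (contact offset −30°). It needs about −23° more.

>>> move_arm --targets '[{"dx": 0,"dy": 0,"dz": 0,"rx": 0,"ry": 0,"rz": -0.15},{"dx": 0,"dy": 0,"dz": 0,"rx": 0,"ry": 0,"rz": -0.15},{"dx": 0,"dy": 0,"dz": 0,"rx": 0,"ry": 0,"rz": -0.15},{"dx": 0,"dy": 0,"dz": 0,"rx": 0,"ry": 0,"rz": -0.15},{"dx": 0,"dy": 0,"dz": 0,"rx": 0,"ry": 0,"rz": -0.1},{"dx": 0,"dy": 0,"dz": 0,"rx": 0,"ry": 0,"rz": -0.04},{"dx": 0,"dy": 0,"dz": 0,"rx": 0,"ry": 0,"rz": 0},{"dx": 0,"dy": 0,"dz": 0,"rx": 0,"ry": 0,"rz": 0},{"dx": 0,"dy": 0,"dz": 0,"rx": 0,"ry": 0,"rz": 0},{"dx": 0,"dy": 0,"dz": 0,"rx": 0,"ry": 0,"rz": 0}]'

```text
t: 6.55
tcp_pos: [0.608, -0.2035, 0.1213]
tool_rot: [0.852, -0.524, 0.0, 0.0]
force: [0.8, -0.7, -0.6]
finger_gap: 0.704
gripper_force: 0.4
```

```bash
python3 look.py w5; python3 -c "
import cv2;a=cv2.imread('pics/w5.png')[150:330,200:440];cv2.imwrite('pics/w5c.png',cv2.resize(a,None,fx=3.2,fy=3.2,interpolation=cv2.INTER_CUBIC))"
```

```text
6.55 [ 0.60800504 -0.20353769  0.12130751] [ 0.84522943 -0.72513296 -0.63358053] tooly -153.1470702465499 q6 2.175899530200554 0.0017557258062823721
g [318.58870579 255.93166145] 76.5977257213072 hub [320.36486816 255.5       ] [ 0.60723503 -0.20469485  0.121     ]
(np.int32(175), array([362.44, 232.33])) plate -121.85117303993569 0.027968605590676487 base -143.21609031744546 0.027818768161083463
```

View pics/w5c.png

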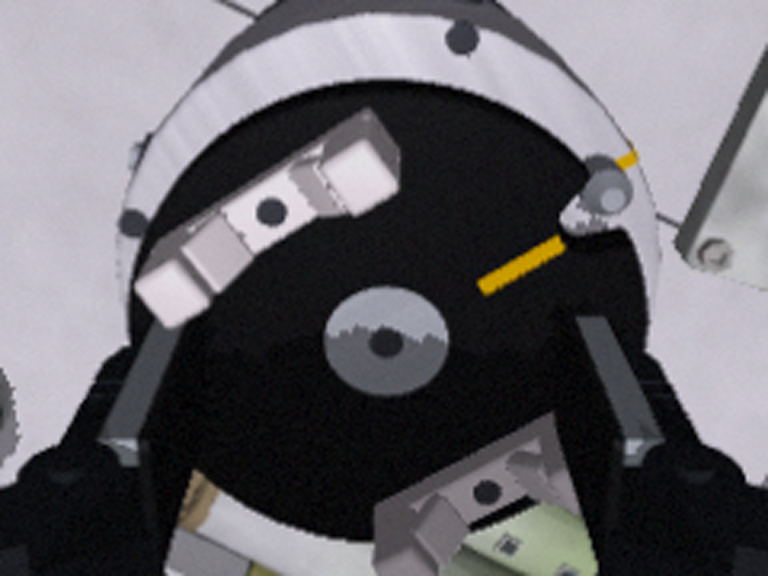

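The pin (crop 610,197) is just outside and above the notch's centre, and the base's yellow mark is at (629,159). A small remainder is left, so I'll compute the pin's angle.

Run:
```python
from h import *
m=cams.camera_model('wrist')
f=lambda x,y:[200+x/3.2-.35,150+y/3.2-.35]
for n,p,z in(('pintip',f(613,200),.1127),('mark',f(629,159),.1),('hub',f(386,342),.121),('l0',f(484,288),.121),('l1',f(561,243),.121)):
    P=onz(m,[p],z)[0];d=P-[.6074,-.2044,0];print(n,P,np.degrees(np.arctan2(d[1],d[0])),np.hypot(*d[:2]))
for n,a in (('pin-124',-124),('pin-126',-126),('pin-122',-122)):
    a=np.radians(a);print(n,(proj(m,[[.6074+.0455*np.cos(a),-.2044+.0455*np.sin(a),.1127]])[0]-[200,150])*3.2)
```

```text
pintip [ 0.58194576 -0.24310933  0.1127    ] -123.32787023762539 0.04632850537117915
mark [ 0.57832462 -0.24875945  0.1       ] -123.24281557234649 0.05303903040450139
hub [ 0.60698194 -0.20408851  0.121     ] 143.31047399578694 0.000521347059369541
l0 [ 0.59671619 -0.2210476   0.121     ] -122.69083476023256 0.01978095985277219
l1 [ 0.58916534 -0.23428886  0.121     ] -121.38662862142755 0.0350120964910799
pin-124 [608.90004116 203.52817126]
pin-126 [612.48218042 210.9170977 ]
pin-122 [605.00988771 196.24057356]
```

The pin is at −123.3° and the notch at about −120.8°, so I'll turn 2.5° more, back off, then lift and look.

>>> move_arm --targets '[{"dx": 0,"dy": 0,"dz": 0,"rx": 0,"ry": 0,"rz": -0.04},{"dx": 0,"dy": 0,"dz": 0,"rx": 0,"ry": 0,"rz": -0.04},{"dx": 0,"dy": 0,"dz": 0,"rx": 0,"ry": 0,"rz": 0},{"dx": 0,"dy": 0,"dz": 0,"rx": 0,"ry": 0,"rz": 0},{"dx": 0,"dy": 0,"dz": 0,"rx": 0,"ry": 0,"rz": 0.2},{"dx": 0,"dy": 0,"dz": 0.4,"rx": 0,"ry": 0,"rz": 0},{"dx": 0,"dy": 0,"dz": 0.8,"rx": 0,"ry": 0,"rz": 0},{"dx": 0,"dy": 0,"dz": 0.8,"rx": 0,"ry": 0,"rz": 0},{"dx": 0,"dy": 0,"dz": 0,"rx": 0,"ry": 0,"rz": 0},{"dx": 0,"dy": 0,"dz": 0,"rx": 0,"ry": 0,"rz": 0}]'

```text
t: 7.85
tcp_pos: [0.6076, -0.2032, 0.1711]
tool_rot: [0.868, -0.497, -0.0, -0.0]
force: [0.1, 0.3, -0.1]
finger_gap: 0.702
gripper_force: 0.0
```

```bash
python3 look.py w6; python3 -c "
import cv2;a=cv2.imread('pics/w6.png')[120:300,200:440];cv2.imwrite('pics/w6c.png',cv2.resize(a,None,fx=3.2,fy=3.2,interpolation=cv2.INTER_CUBIC))"
```

```text
7.85 [ 0.60755677 -0.2032126   0.17109059] [ 0.10361158  0.29937968 -0.1124724 ] tooly -149.59616213589382 q6 2.1139592754039334 0.013978455632001188
g [318.44525865 220.89936317] 63.25873360274551 hub [319.64089966 221.41409302] [ 0.60704867 -0.2040909   0.121     ]
(np.int32(115), array([353.94, 205.37])) plate -124.28020982828052 0.02792476035925056 base -140.4930212933403 0.028336554996157358
```

View pics/w6c.png

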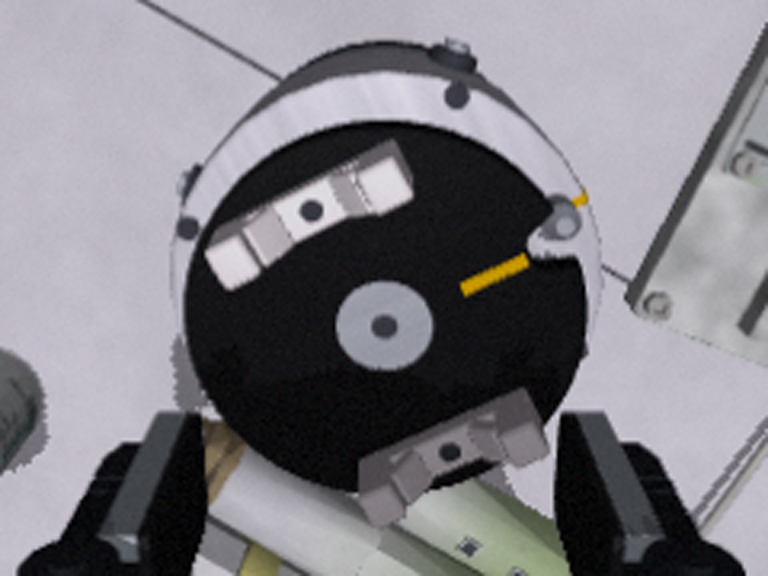

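The pin (crop 563,222) now stands in the notch mouth, with the notch line at (495,275) pointing at it. I'll check numerically.

Run:
```python
from h import *
m=cams.camera_model('wrist')
f=lambda x,y:[200+x/3.2-.35,120+y/3.2-.35]
h=onz(m,[f(385,325.5)],.121)[0];print(h)
for n,p,z in(('pintip',f(567,226),.1127),('mark',f(583,202),.1),('l0',f(463,290),.121),('l1',f(528,260),.121),('mouthA',f(549,205),.121),('mouthB',f(580,258),.121)):
    d=onz(m,[p],z)[0]-h;print(n,np.degrees(np.arctan2(d[1],d[0])),np.hypot(*d[:2]))
```

```text
[ 0.60670836 -0.20429618  0.121     ]
pintip -122.70924004883622 0.04641025372087878
mark -123.57313082398666 0.052907618790250195
l0 -123.35307467008477 0.019371500272634033
l1 -123.2178908141967 0.03518287210745359
mouthA -111.08022717749253 0.04527385989194795
mouthB -129.06418638593018 0.04590651668670438
```

The notch is aligned within about 0.5°. Next: shut the fingers and come down to just above the hub.

>>> move_arm --targets '[{"dx": -0.02,"dy": -0.04,"dz": 0,"rx": 0,"ry": 0,"rz": 0},{"dx": 0,"dy": 0,"dz": 0,"rx": 0,"ry": 0,"rz": 0},{"dx": 0,"dy": 0,"dz": 0,"rx": 0,"ry": 0,"rz": 0},{"dx": 0,"dy": 0,"dz": 0,"rx": 0,"ry": 0,"rz": 0},{"dx": 0,"dy": 0,"dz": 0,"rx": 0,"ry": 0,"rz": 0},{"dx": 0,"dy": 0,"dz": -0.6,"rx": 0,"ry": 0,"rz": 0},{"dx": 0,"dy": 0,"dz": -0.6,"rx": 0,"ry": 0,"rz": 0},{"dx": 0,"dy": 0,"dz": -0.5,"rx": 0,"ry": 0,"rz": 0},{"dx": 0,"dy": 0,"dz": 0,"rx": 0,"ry": 0,"rz": 0},{"dx": 0,"dy": 0,"dz": 0,"rx": 0,"ry": 0,"rz": 0}]' --claw 0 --newtons 20

```text
t: 9.15
tcp_pos: [0.6076, -0.2046, 0.1288]
tool_rot: [0.868, -0.497, 0.0, -0.0]
force: [-0.1, 0.4, 0.3]
finger_gap: -0.0
gripper_force: 0.0
```

>>> move_arm --targets '[{"dx": 0,"dy": 0,"dz": -0.06,"rx": 0,"ry": 0,"rz": 0},{"dx": 0,"dy": 0,"dz": -0.06,"rx": 0,"ry": 0,"rz": 0},{"dx": 0,"dy": 0,"dz": -0.06,"rx": 0,"ry": 0,"rz": 0},{"dx": 0,"dy": 0,"dz": -0.06,"rx": 0,"ry": 0,"rz": 0},{"dx": 0,"dy": 0,"dz": -0.06,"rx": 0,"ry": 0,"rz": 0},{"dx": 0,"dy": 0,"dz": -0.04,"rx": 0,"ry": 0,"rz": 0},{"dx": 0,"dy": 0,"dz": 0,"rx": 0,"ry": 0,"rz": 0},{"dx": 0,"dy": 0,"dz": 0,"rx": 0,"ry": 0,"rz": 0},{"dx": 0,"dy": 0,"dz": 0,"rx": 0,"ry": 0,"rz": 0},{"dx": 0,"dy": 0,"dz": 0,"rx": 0,"ry": 0,"rz": 0}]'

```text
t: 10.4
tcp_pos: [0.6076, -0.2046, 0.1204]
tool_rot: [0.868, -0.497, 0.0, 0.0]
force: [-0.4, -0.9, 0.0]
finger_gap: 0.001
gripper_force: 0.4
```

>>> move_arm --targets '[{"dx": 0,"dy": 0,"dz": -0.04,"rx": 0,"ry": 0,"rz": 0},{"dx": 0,"dy": 0,"dz": -0.04,"rx": 0,"ry": 0,"rz": 0},{"dx": 0,"dy": 0,"dz": -0.04,"rx": 0,"ry": 0,"rz": 0},{"dx": 0,"dy": 0,"dz": 0,"rx": 0,"ry": 0,"rz": 0},{"dx": 0,"dy": 0,"dz": 0,"rx": 0,"ry": 0,"rz": 0},{"dx": 0,"dy": 0,"dz": 0,"rx": 0,"ry": 0,"rz": 0},{"dx": 0,"dy": 0,"dz": 0,"rx": 0,"ry": 0,"rz": 0},{"dx": 0,"dy": 0,"dz": 0,"rx": 0,"ry": 0,"rz": 0},{"dx": 0,"dy": 0,"dz": 0,"rx": 0,"ry": 0,"rz": 0},{"dx": 0,"dy": 0,"dz": 0,"rx": 0,"ry": 0,"rz": 0}]'

```text
t: 11.65
tcp_pos: [0.6075, -0.2045, 0.1174]
tool_rot: [0.868, -0.497, 0.0, -0.0]
force: [-0.6, -0.4, -0.6]
finger_gap: 0.002
gripper_force: 0.0
```

```bash
python3 look.py w7; python3 -c "
import cv2;a=cv2.imread('pics/w7.png')[150:330,200:440];cv2.imwrite('pics/w7c.png',cv2.resize(a,None,fx=3.2,fy=3.2,interpolation=cv2.INTER_CUBIC))"
```

```text
11.65 [ 0.60749189 -0.2045033   0.11738681] [-0.64608308 -0.41243395 -0.55369793] tooly -149.55312206196345 q6 2.1114233198536407 0.0018128829063218657
g [317.02747716 260.45221915] 78.49331998980328 hub [318.5 249. ] [ 0.61087347 -0.21048291  0.121     ]
(np.int32(159), array([361.36, 229.01])) plate -110.7279899557999 0.03006665296722823 base -130.2262421642996 0.028426597892566418
```

View pics/w7c.png

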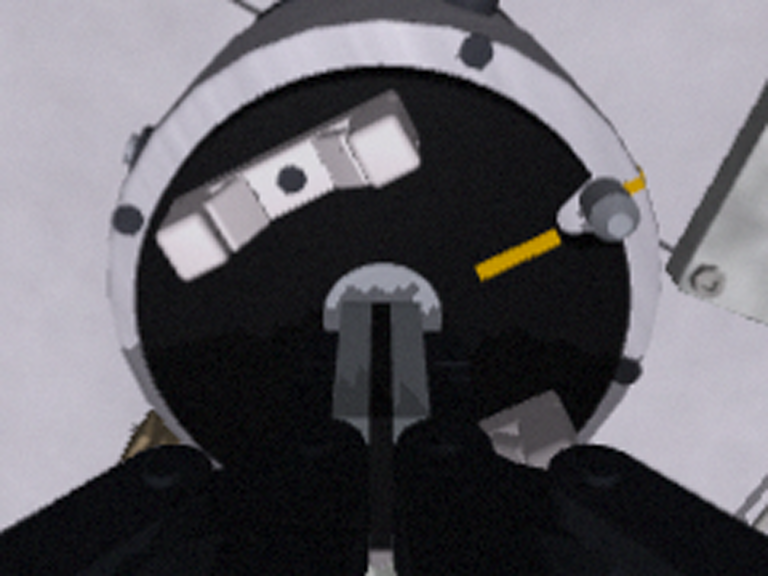

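The pin now stands up through the notch (crop 608,208) and the plate sits lower, so it appears to have snapped down already. I'll press on to TCP 0.1075 to confirm it is seated.

>>> move_arm --targets '[{"dx": 0,"dy": 0,"dz": -0.06,"rx": 0,"ry": 0,"rz": 0},{"dx": 0,"dy": 0,"dz": -0.06,"rx": 0,"ry": 0,"rz": 0},{"dx": 0,"dy": 0,"dz": -0.06,"rx": 0,"ry": 0,"rz": 0},{"dx": 0,"dy": 0,"dz": -0.06,"rx": 0,"ry": 0,"rz": 0},{"dx": 0,"dy": 0,"dz": -0.06,"rx": 0,"ry": 0,"rz": 0},{"dx": 0,"dy": 0,"dz": -0.06,"rx": 0,"ry": 0,"rz": 0},{"dx": 0,"dy": 0,"dz": 0,"rx": 0,"ry": 0,"rz": 0},{"dx": 0,"dy": 0,"dz": 0,"rx": 0,"ry": 0,"rz": 0},{"dx": 0,"dy": 0,"dz": 0,"rx": 0,"ry": 0,"rz": 0},{"dx": 0,"dy": 0,"dz": 0,"rx": 0,"ry": 0,"rz": 0}]'

```text
t: 12.95
tcp_pos: [0.6074, -0.2045, 0.1083]
tool_rot: [0.868, -0.497, -0.0, -0.0]
force: [-0.3, 0.6, 0.1]
finger_gap: 0.001
gripper_force: 0.0
```

>>> move_arm --targets '[{"dx": 0,"dy": 0,"dz": -0.02,"rx": 0,"ry": 0,"rz": 0},{"dx": 0,"dy": 0,"dz": -0.02,"rx": 0,"ry": 0,"rz": 0},{"dx": 0,"dy": 0,"dz": 0,"rx": 0,"ry": 0,"rz": 0},{"dx": 0,"dy": 0,"dz": 0,"rx": 0,"ry": 0,"rz": 0},{"dx": 0,"dy": 0,"dz": 0,"rx": 0,"ry": 0,"rz": 0},{"dx": 0,"dy": 0,"dz": 0,"rx": 0,"ry": 0,"rz": 0},{"dx": 0,"dy": 0,"dz": 0,"rx": 0,"ry": 0,"rz": 0},{"dx": 0,"dy": 0,"dz": 0,"rx": 0,"ry": 0,"rz": 0},{"dx": 0,"dy": 0,"dz": 0,"rx": 0,"ry": 0,"rz": 0},{"dx": 0,"dy": 0,"dz": 0,"rx": 0,"ry": 0,"rz": 0}]'

```text
t: 14.2
tcp_pos: [0.6075, -0.2045, 0.1081]
tool_rot: [0.868, -0.497, 0.0, 0.0]
force: [-1.5, 0.5, 4.0]
finger_gap: -0.006
gripper_force: 2.6
```

There is contact at 0.108 (4 N), which is the home level. I'll come away and check.

>>> move_arm --targets '[{"dx": 0,"dy": 0,"dz": 0.2,"rx": 0,"ry": 0,"rz": 0},{"dx": 0,"dy": 0,"dz": 0.6,"rx": 0,"ry": 0,"rz": 0},{"dx": 0,"dy": 0,"dz": 0.8,"rx": 0,"ry": 0,"rz": 0},{"dx": 0,"dy": 0,"dz": 0.8,"rx": 0,"ry": 0,"rz": 0},{"dx": -0.5,"dy": 0,"dz": 0.8,"rx": 0,"ry": 0,"rz": 0},{"dx": -0.8,"dy": 0,"dz": 0.8,"rx": 0,"ry": 0,"rz": 0},{"dx": 0,"dy": 0,"dz": 0,"rx": 0,"ry": 0,"rz": 0},{"dx": 0,"dy": 0,"dz": 0,"rx": 0,"ry": 0,"rz": 0},{"dx": 0,"dy": 0,"dz": 0,"rx": 0,"ry": 0,"rz": 0},{"dx": 0,"dy": 0,"dz": 0,"rx": 0,"ry": 0,"rz": 0}]'

```text
t: 15.45
tcp_pos: [0.5751, -0.2043, 0.2064]
tool_rot: [0.868, -0.497, -0.001, -0.0]
force: [-0.2, -0.0, -0.2]
finger_gap: 0.001
gripper_force: 0.0
```

```bash
python3 look.py w8 .108; python3 -c "
import cv2;a=cv2.imread('pics/w8.png')[60:280,160:460];cv2.imwrite('pics/w8c.png',cv2.resize(a,None,fx=2.6,fy=2.6,interpolation=cv2.INTER_CUBIC))"
```

```text
15.45 [ 0.57505176 -0.20431489  0.20643569] [-0.24265622 -0.04577866 -0.15482367] tooly -149.54728727206992 q6 2.0857548092274194 0.002285405019876466
g [285.50112847 182.76112521] 54.37615602654831 hub [286.6111145  182.53703308] [ 0.60726557 -0.20466449  0.108     ]
(np.int32(92), array([314.92, 168.07])) plate -122.67537607111032 0.028641919738590763 base -125.74900179437454 0.027809318605311786
```

View pics/w8c.png

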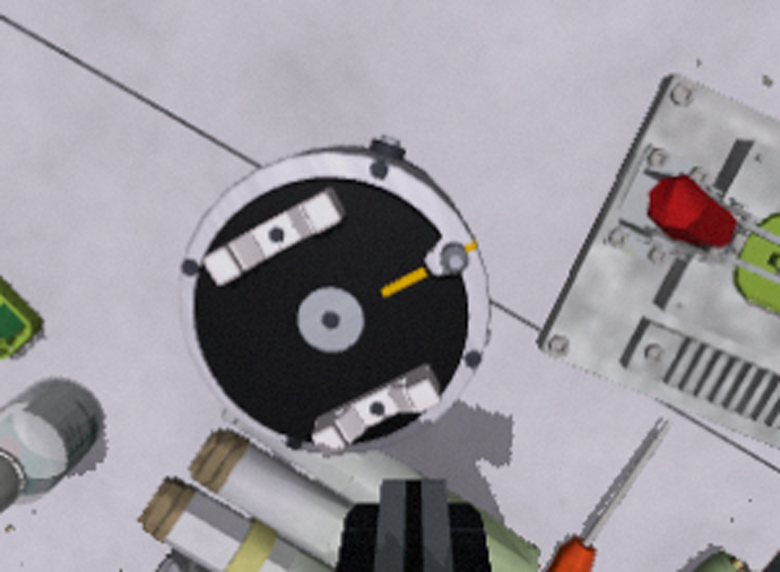

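The plate is concentric and flush with the base. The pin (crop 454,258) stands in the notch, in line with both yellow marks, and the arm is clear.

```bash
python3 -c "
from station import order;print(order.sign_off())"
```

```text
the job is handed in; nothing more can be done
None
```

I turned the plate about 42° until its notch stood over the pin, then pressed it home. A 4 N touch met it at the home level of 108 mm. The last picture shows it flush and concentric with the arm clear, and I handed the job in at about 15.5 s of robot time; no verdict came back.

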